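# Space out the short vial rack and hold it against the stop

### The arm

A 6-joint arm with a two-finger parallel gripper is mounted at the origin on the work surface. World frame = base frame: x ahead of the robot, y to its left, z up, the work surface at z = 0. Lengths are in m, angles in rad, forces in N, time in s.
With the tool pointing down it reaches from about 0.35 to 0.85 m from the base axis. Payload 8.1 kg.
Tool frame: the origin (TCP) lies midway between the tips of the shut fingers; the grasp point (between the pads) lies 19 mm behind it; z points along the fingers, y is the line along which they close (so a half turn about z gives the same grasp; the last joint's range is limited). The gripper opens to 85 mm and grips with 20 to 120 N. Pads are 22 mm wide; open, the fingers measure 114 mm over their backs; the gripper's body (76 mm by 85 mm) begins 54 mm behind the grasp point. The pads swing forward as they close: fully open they stand 13 mm farther back than shut.
Start: joints at [1.041, 0.13, 1.488, -0, 1.523, -0.085], TCP at [0.258, 0.542, 0.231] pointing down, gripper open.
Joint ranges: [-2.96, 2.96], [-0.89, 2.26], [0.02, 2.5], [-1.34, 4.48], [0, 2.73], [-2.66, 2.66]. Speed limits (rad/s): [2.39, 2.39, 2.79, 3.14, 3.14, 3.14].

### API

Orientations are given as a unit quaternion [x, y, z, w].
In Python, from station import bot gives the robot as it stands.
- The arm moves only by the tool play_rows, never from a script. Its argument "motion" is one flat list of numbers, 5 for each row, row after row: the shift along the tool's x, y, z in m, then the turn about the tool's z in rad, then the opening, from -1 (shut) to 1 (fully open). In form: [x, y, z, spin, claw, x, y, z, spin, claw, ...]. A call has 1 to 5 rows; each row is the pose to reach, as a shift and turn from the pose commanded when the call began, along the tool's axes at that moment; what a row does not reach only later rows make up. A row lasts 1/8 s, in which the tool goes at most 62.5 mm and 10.7 degrees, less where a joint would pass 70% of its speed; a pose out of reach is approached as far as the arm can. A call with a gripper value outside its range is refused whole. The fingers move at their own pace and stop on an object; "newtons" is the grip in N (left out, the last holds). Time passes only in rows, so rows that repeat a pose let the fingers close. It gives the time, the measured TCP pose, the force, the opening and the grip force at its end, in the units of the state.
- bot.sense(): the state, without advancing time (a new reading comes with each control period).
- bot.grab_frame(name): name is "side" or "top" or "wrist"; returns a dict with "pixels" (480x640x3 uint8, red, green, blue), "fx", "fy", "cx", "cy" (pixels), "rvec" (rotation vector, rad) and "tvec" (3), from world to camera coordinates, as OpenCV has them; the wrist camera has in their place "tool_from_camera" (4x4, takes a point from camera to tool coordinates, whose origin is the TCP and whose axes are the flange's). Camera axes: x right, y down, z forward; pixel columns grow to the right and rows downward; lengths in m; the calibration is good to about 2 mm. A picture is of the moment at which its call begins: read the wrist's pose just before it. There is no depth.
- bot.close_job(): hands the job in; it is judged then, once.
The state is a dict: "clock": time; "joint_positions": joint angles; "joint_velocities": joint speeds; "joint_torque": joint torques, N m; "eef_pos": TCP position; "ee_rot": TCP orientation; "wrist_force": force on the tool from outside, world axes, zero at the start; "ft_torque": the same for the moment, N m; "width": finger opening in m; "finger_force": force on a finger pad.
Only numpy, scipy, OpenCV 4.12 (cv2) and the standard library are available. Lean on these libraries where they do the work, as an engineer would, in place of code of your own. Each camera call takes 0.05 s, during which the arm holds its last target. There are 200 camera calls.

### The job

Stand the loose length spacer upright on the carrier floor, in the one lane where there is room for it between the end of the rack and the end stop (the lane of the short vial rack), and let go of it. Then push that short rack in from the open end until stop, spacer and rack are tight together without a gap, and finish while still holding it there with a steady push, not merely touching it, so that I can swing the lock bar across. Leave the two full-length racks and the other things on the bench as they are.

Things in the scene. Friction and masses are not known exactly. Their poses are not given: they have to be found in the camera images.
- carrier: Rack carrier of an autosampler, fixed to the bench: low metal tray with three parallel lanes. Origin at bench height under the middle lane; x runs along the lanes from open end to end stop, y across, z up. Lane floor 8 mm above the bench, x = -66 to 80 mm, y = -68 to 68 mm. Lane centre lines at y = -44, 0, 44 mm. Rails beside the lanes: 3 mm thick, 10 mm above the floor, x = -45 to 65 mm.
- stop_face (a point): On the carrier: middle lane's centre line, at floor level, on the face of the end stop that looks to the lanes (carrier x = 65 mm). The stop is one straight wall across all three lanes, 28 mm high above the floor, 12 mm thick. Behind it two thumbscrews stand 19 mm above the bench. Axes as the carrier's.
- open_end (a point): On the carrier: middle lane's centre line, at floor level, at the edge of the floor plate at the open end (carrier x = -66 mm), where the racks can be pushed; nothing stands in front of them there, only a 3 mm steel docking plate on the bench. Axes as the carrier's.
- lock_bar (a point): Middle of the steel lock bar, which stays swung open along the outside of the carrier at y = 80 mm, 138 mm long, its knob up to 34 mm above the bench. Not to be worked. Axes as the carrier's.
- rack_short: Short vial rack, smooth white plastic that slides easily, loose, 105 mm long, 36 wide, 25 high, about 0.17 kg, two rows of five places; black vial caps end 36 mm above its underside. In any of the three lanes. Origin: underside, middle of its end face at the carrier's open end; x runs to the other end face at x = 105 mm, at first 20 to 24 mm short of the end stop; z up.
- rack_a: A full-length vial rack: as the short one but 120 mm long with two rows of six places, about 0.2 kg; loose in another lane, to be left alone. Origin and axes as for the short rack. It leaves only 5 to 9 mm to the end stop.
- rack_b: The other full-length vial rack, 120 mm long, same as rack_a but for the places left empty; to be left alone.
- spacer: Length spacer, loose, about 80 g, upright on the bench to the left or right of the carrier. Aluminium block 15 mm thick (its x), 30 wide (y), 34 high, with a grey finger tab on top, 10 thick (x), 24 wide (y), from 34 to 76 mm above the underside. Symmetric: either side may face the stop. Origin: centre of its underside; z up. Its thickness goes along the lane.
- bottle: Bystander: amber bottle with cap, 54 mm in diameter, 105 high, on the other side of the carrier from the spacer. Origin: centre of its underside.
- beaker: Bystander: small glass beaker, 56 mm in diameter, 65 high, beyond the carrier. Origin: centre of its underside.
- cap_tray: Bystander: clear open tray of vial caps, 85 x 65 mm, 24 high, beyond the carrier. Origin: centre of its underside.
Not all that is in view belongs to the job. Leave any yellow look-alike of the rack_short alone.

How it is judged:
On the way, in this order (a step that is already met when the one before it is completed fails the run):
1. the spacer stands on the carrier floor between the short rack and the end stop, let go (z of spacer in the frame of carrier between 0.006 and 0.011 m and angle between spacer's own z axis and vertical below 0.08 rad and y of spacer in the frame of rack_short between -0.012 and 0.012 m and x of spacer in the frame of rack_short between 0.11 and 0.126 m and x of spacer in the frame of carrier between 0.04 and 0.0595 m and contact force between the fingers and spacer below 0.2 N), for 0.2 s.
2. stop, spacer and short rack are tight together with the robot pressing on the rack (x of spacer in the frame of carrier between 0.055 and 0.06 m and x of spacer in the frame of rack_short between 0.11 and 0.115 m and angle between the x axis of spacer and the x axis of carrier, either way round below 0.06 rad and z of rack_short in the frame of carrier between 0.005 and 0.011 m and angle between rack_short's own z axis and vertical below 0.05 rad and contact force between rack_short and spacer above 1 N and contact force between spacer and carrier above 1 N and contact force between any of the fingers, the arm and rack_short above 2 N), for 0.2 s.
At the end, for the whole second after the job is handed in: Spacer upright, square to the stop (3 degrees), on the lane floor (3 mm), within 12 mm of the short rack's middle; stop, spacer and rack closed up within 2.5 mm; hand presses the rack with over 2 N, off the spacer, with over 1 N from rack to spacer to stop; rack flat, still (all of step 2 and z of spacer in the frame of carrier between 0.006 and 0.011 m and angle between spacer's own z axis and vertical below 0.05 rad and y of spacer in the frame of rack_short between -0.012 and 0.012 m and contact force between the fingers and spacer below 0.2 N and linear speed of rack_short below 0.01 m/s); the arm keeps its last pose, push and grip.
It fails at once if a full-length rack is shifted by more than 5 mm (distance of any of rack_a, rack_b from where it was at the start of the episode above 0.005 m).
It fails at once if a bystander is shifted by more than 20 mm (distance of any of bottle, beaker, cap_tray from where it was at the start of the episode above 0.02 m).
It also fails if it takes over 53 s, if anything falls off the work surface, if the arm or the gripper's body presses on something with over 40 N, if the wrist force passes 120 N, or if a joint passes its speed limit or range.

## Working session

There is one attempt and no reset: what is moved stays moved. The work goes in short steps, Python scripts to look and compute and a tool call to move; the robot and the scene stay as the last step left them, time stands still between calls to the robot, and variables do not carry over. Pictures are saved under pics/ and viewed, at most 12 in all, crops included, and the job is handed in when it is done.

Besides the shell and the picture viewer there is one more tool, called after ">>>" in YAML: its name, and indented under it one key for each argument. play_rows: Moves the arm, as the interface text tells. Its arguments: {"type":"object","properties":{"motion":{"type":"array"},"newtons":{"type":"number"}},"required":["motion"]}

```bash
mkdir -p pics; ls; cat > h.py <<'E'
import numpy as np, cv2, pickle
from station import bot
from scipy.spatial.transform import Rotation as R
def snap(n,f):
    s=bot.sense(); d=bot.grab_frame(n); d['s']=s
    cv2.imwrite(f'pics/{f}.png',d['pixels'][...,::-1]); pickle.dump(d,open(f'{f}.pkl','wb')); return d
def cam(d):
    K=np.array([[d['fx'],0,d['cx']],[0,d['fy'],d['cy']],[0,0,1]])
    if 'rvec' in d and d['rvec'] is not None:
        return K,cv2.Rodrigues(np.array(d['rvec'],float))[0],np.array(d['tvec'],float).reshape(3)
    T=np.eye(4);T[:3,:3]=R.from_quat(d['s']['ee_rot']).as_matrix();T[:3,3]=d['s']['eef_pos']
    M=np.linalg.inv(T@np.array(d['tool_from_camera'])); return K,M[:3,:3],M[:3,3]
def onz(d,uv,z):
    K,Rm,t=cam(d); c=-Rm.T@t; r=Rm.T@np.linalg.inv(K)@np.array([uv[0],uv[1],1.]); return c+r*(z-c[2])/r[2]
def proj(d,P):
    K,Rm,t=cam(d); q=(K@(Rm@np.atleast_2d(P).T+t[:,None])).T; return q[:,:2]/q[:,2:]
def crop(f,x0,y0,x1,y1,k,o):
    im=cv2.imread(f'pics/{f}.png')[y0:y1,x0:x1]; cv2.imwrite(f'pics/{o}.png',cv2.resize(im,None,fx=k,fy=k,interpolation=cv2.INTER_CUBIC))
E
python3 - <<'E'
from h import *
for n in('top','side'):
    d=snap(n,n+'0'); K,Rm,t=cam(d); print(n,-Rm.T@t,K[0,0])
print(bot.sense())
E
```

```text
pics
top [ 0.42287511 -0.00344726  1.1813706 ] 564.1157375559777
side [ 0.36127373 -0.75674283  0.69116732] 525.9556218344494
{'clock': 0.1, 'joint_positions': array([ 1.04061480e+00,  1.31085360e-01,  1.48917472e+00, -3.92649154e-05,
        1.52298829e+00, -8.54440883e-02]), 'joint_velocities': array([-0.00133903, -0.00196292, -0.00236801,  0.00037682, -0.00119281,
       -0.00112555]), 'joint_torque': array([ 1.48687453e-03, -5.70945525e+01, -5.01943839e+01, -1.55131402e-04,
        8.03947449e-03,  1.76017085e-05]), 'eef_pos': array([0.25789932, 0.54119996, 0.23034711]), 'ee_rot': array([ 2.20539629e-01,  9.75377663e-01, -7.94888505e-04, -2.32132659e-04]), 'wrist_force': array([ 0.38434813,  0.08014032, -0.44496627]), 'ft_torque': array([-0.06214958,  0.01999399,  0.01450749]), 'finger_force': 0.0, 'width': 0.08521780960474964}
```

View pics/top0.png

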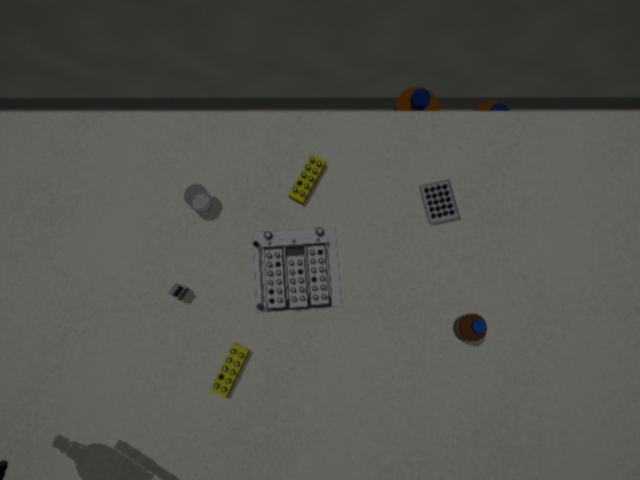

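View pics/side0.png

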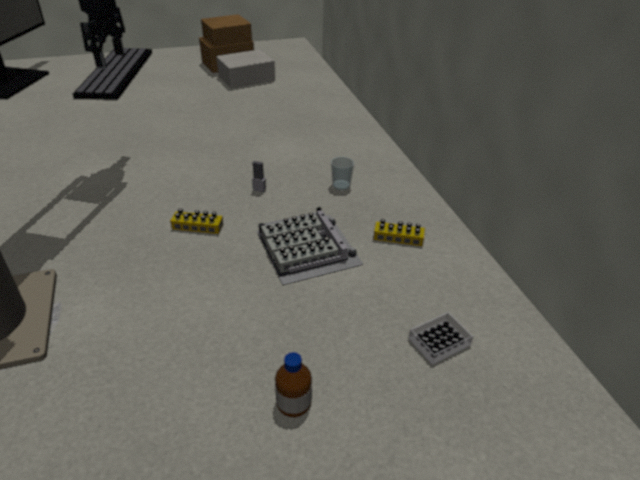

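The top view shows the carrier at about (297,270) with its stop towards the top of the image. The short rack is the white one in the middle lane, with a gap at (294,251). The spacer is at (181,292), left of the carrier. The two yellow racks at (308,179) and (231,370) are look-alikes lying outside the carrier. I'll confirm this in a crop.

```bash
python3 - <<'E'
from h import *
crop('top0',160,220,350,320,4,'c1')
d=pickle.load(open('top0.pkl','rb'))
for uv in [(297,270),(181,292)]: print(onz(d,uv,0.03))
E
```

```text
[0.58466508 0.04828056 0.03      ]
[0.53769926 0.28602126 0.03      ]
```

View pics/c1.png

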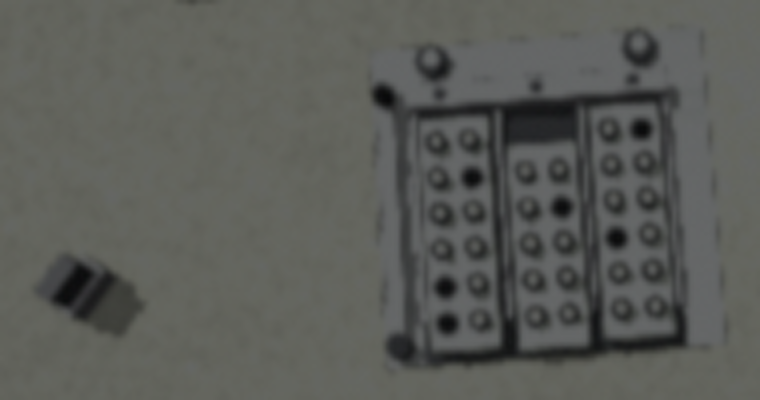

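The crop confirms it. The short rack is the white one in the middle lane, with 2x5 caps and a dark gap to the stop at crop (540,125). The spacer is at crop (75,287), with its tab up.

```bash
cat >> h.py <<'E'
def shift(target,yaw=None):
    """tool-axis shift and spin to reach world TCP target, tool-y axis at world angle yaw (mod pi)"""
    s=bot.sense(); M=R.from_quat(s['ee_rot']).as_matrix(); v=M.T@(np.array(target)-s['eef_pos'])
    a=np.arctan2(M[1,1],M[0,1]); sp=None
    if yaw is not None: sp=-((yaw-a+np.pi/2)%np.pi-np.pi/2)
    print('now',s['clock'],s['eef_pos'].round(4),'yaw_y',round(a,4),'shift',v.round(4),'spin',sp,'q6',round(s['joint_positions'][5],3),'F',s['wrist_force'].round(1),s['width'])
E
python3 - <<'E'
from h import *
d=pickle.load(open('top0.pkl','rb'))
f=lambda u,v,z:onz(d,(160+u/4,220+v/4),z)
a=f(425,357,.02);b=f(680,345,.02);print(a,b,'yaw',np.arctan2(b[0]-a[0],a[1]-b[1]))
a=f(392,103,.036);b=f(670,92,.036);print('stop front top',a,b,np.arctan2(b[0]-a[0],a[1]-b[1]))
print(f(75,287,.05))
shift([.50,.28,.26],1.57)
w=bot.grab_frame('wrist');print(np.array(w['tool_from_camera']).round(3),w['fx'])
E
```

```text
[0.50441148 0.11084251 0.02      ] [ 0.51148498 -0.01997469  0.02      ] yaw 0.054019042733151286
stop front top [0.63395246 0.12941714 0.036     ] [ 0.64045258 -0.0143001   0.036     ] 0.04519774738884057
[0.53617936 0.28558076 0.05      ]
now 0.1 [0.2579 0.5412 0.2303] yaw_y 1.1261 shift [-0.3309 -0.1317 -0.0295] spin -0.4439391173003582 q6 -0.085 F [ 0.4  0.1 -0.4] 0.08521780960474964
[[-0.001 -0.963 -0.269  0.068]
 [ 1.    -0.001  0.    -0.   ]
 [-0.001 -0.269  0.963 -0.142]
 [ 0.     0.     0.     1.   ]] 418.42794914695935
```

```bash
python3 - <<'E'
from h import *
shift([.50,.23,.22],1.571+.05)
E
```

```text
now 0.15 [0.2579 0.5413 0.2305] yaw_y 1.126 shift [-0.3525 -0.1768  0.0107] spin -0.494985988043271 q6 -0.085 F [ 0.4 -0.   0.1] 0.08547744534879816
```

>>> play_rows:
  motion: [-0.056, -0.028, 0, -0.1, 1, -0.112, -0.056, 0, -0.2, 1, -0.168, -0.084, 0, -0.3, 1, -0.224, -0.112, 0, -0.4, 1, -0.28, -0.14, 0.01, -0.495, 1]

```text
clock: 0.78
eef_pos: [0.4512, 0.2943, 0.2222]
ee_rot: [-0.027, 1.0, 0.0, 0.001]
wrist_force: [1.1, 2.3, 0.0]
width: 0.0852
finger_force: 0.0
```

```bash
python3 - <<'E'
from h import *
shift([.50,.23,.22],1.571+.05)
E
```

```text
now 0.775 [0.4512 0.2943 0.2222] yaw_y 1.6244 shift [-0.0453 -0.0669  0.0022] spin 0.0033557391171574746 q6 -1.142 F [1.1 2.3 0. ] 0.08522514584382097
```

>>> play_rows:
  motion: [-0.025, -0.035, 0, 0, 1, -0.045, -0.065, 0, 0, 1, -0.045, -0.065, 0, 0, 1]

```text
clock: 1.15
eef_pos: [0.4991, 0.2309, 0.2211]
ee_rot: [-0.023, 1.0, -0.0, -0.0]
wrist_force: [-0.6, -0.3, -0.7]
width: 0.0856
finger_force: 0.0
```

```bash
python3 - <<'E'
from h import *
d=snap('wrist','w1')
shift([.50,.23,.22])
E
```

```text
now 1.2 [0.4983 0.2322 0.2211] yaw_y 1.6186 shift [-0.0016 -0.0023  0.0011] spin None q6 -1.276 F [ 0.6 -0.4 -0.2] 0.0854475790438104
```

View pics/w1.png

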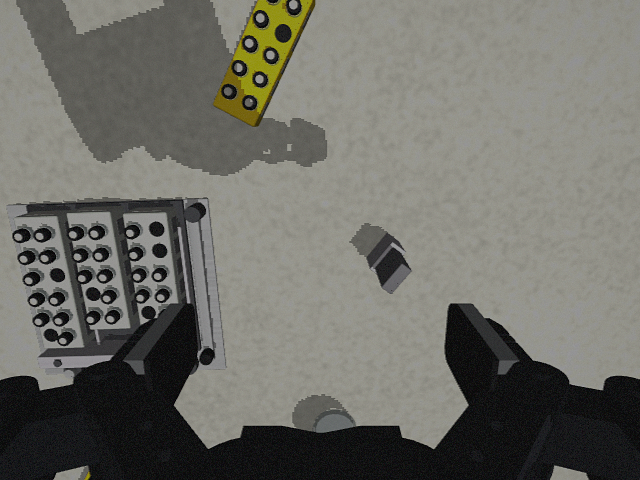

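The wrist view shows the carrier at left with its stop towards the bottom, the spacer at (388,262), a yellow look-alike at the top, and the beaker at the bottom. I'll make one enlarged crop of the spacer and carrier.

```bash
python3 - <<'E'
from h import *
im=cv2.imread('pics/w1.png')
a=cv2.resize(im[215:305,340:420],None,fx=5,fy=5,interpolation=cv2.INTER_CUBIC) #450x400
b=cv2.resize(im[195:375,0:230],None,fx=1.7,fy=2.5)
c=np.zeros((600,800,3),np.uint8);c[:450,:400]=a
b=cv2.resize(im[195:375,90:230],None,fx=2.85,fy=2.85,interpolation=cv2.INTER_CUBIC);c[:b.shape[0],400:400+b.shape[1]]=b
cv2.imwrite('pics/c2.png',c)
E
```

```text
(no output)
```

View pics/c2.png

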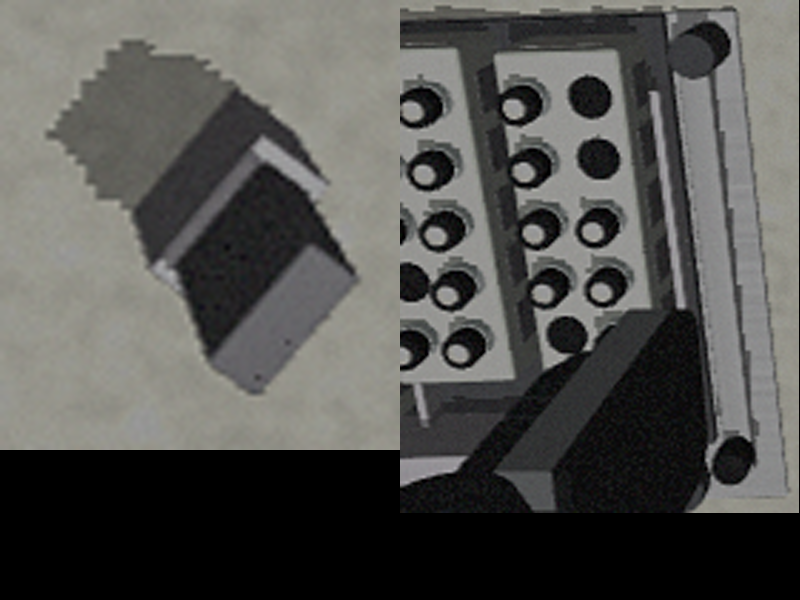

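```bash
python3 - <<'E'
from h import *
d=pickle.load(open('w1.pkl','rb'))
f=lambda u,v,z:onz(d,(340+u/5-.4,215+v/5-.4),z)
P=[f(315,245,.076),f(357,277,.076),f(258,393,.076),f(210,358,.076)]
P=np.array(P);print(P.round(4));c=P.mean(0);print('tab c',c)
for a,b in((0,3),(1,2)): v=P[b]-P[a];print(np.linalg.norm(v),np.arctan2(v[1],v[0]))
for a,b in((0,1),(3,2)): v=P[b]-P[a];print(np.linalg.norm(v),np.arctan2(v[1],v[0]))
a,b,e=f(262,137,.034),f(328,185,.034),f(150,268,.034);print(a,b,e,'mid',(b+e)/2)
t=np.arctan2(*( (e-a)[[1,0]]));print(np.linalg.norm(b-a),np.linalg.norm(e-a),t)
a,e=f(238,90,0),f(133,208,0);print('base',a,e,np.linalg.norm(a-e),np.arctan2(*((e-a)[[1,0]])))
E
```

```text
[[0.528  0.2915 0.076 ]
 [0.5326 0.2981 0.076 ]
 [0.5515 0.2853 0.076 ]
 [0.5463 0.2777 0.076 ]]
tab c [0.53959591 0.28813599 0.076     ]
0.022829465052645413 -0.6448330403049045
0.022744265285021485 -0.5950172762525753
0.00806143932382012 0.959061584704868
0.009197439546162133 0.9673111739290174
[0.52396895 0.29027973 0.034     ] [0.53168915 0.30191192 0.034     ] [0.54751531 0.2737026  0.034     ] mid [0.53960223 0.28780726 0.034     ]
0.01396099576060096 0.0287963928854212 -0.6134194332503142
base [0.52501034 0.29164464 0.        ] [0.54811806 0.27447231 0.        ] 0.028789854361747774 -0.6390976727006289
```

The spacer's tab centre is at (0.540, 0.288) with its width axis at -0.62 rad. Next I'll take a quick view of the carrier from directly above.

>>> play_rows:
  motion: [0.01, -0.06, 0.01, 0, 1, 0.02, -0.12, 0.02, 0, 1, 0.028, -0.177, 0.03, 0, 1, 0.028, -0.177, 0.03, 0, 1, 0.028, -0.177, 0.03, 0, 1]

```text
clock: 1.82
eef_pos: [0.4789, 0.0559, 0.1917]
ee_rot: [-0.025, 1.0, 0.0, 0.0]
wrist_force: [-0.0, -0.4, -0.0]
width: 0.0851
finger_force: 0.0
```

```bash
python3 - <<'E'
from h import *
d=snap('wrist','w2')
shift([.48,.055,.19])
im=cv2.imread('pics/w2.png')
cv2.imwrite('pics/c3.png',cv2.resize(im[120:420,190:460],None,fx=2,fy=2,interpolation=cv2.INTER_CUBIC))
E
```

```text
now 1.875 [0.4791 0.0564 0.1918] yaw_y 1.6222 shift [-0.0008 -0.0014  0.0018] spin None q6 -1.612 F [-0.1  0.1  1.1] 0.085438200901315
```

View pics/c3.png

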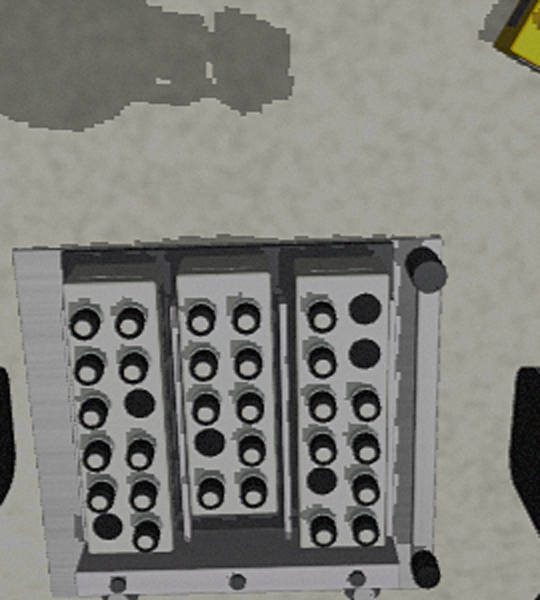

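The crop shows the short rack's top face spanning crop (178,274), (269,272), (276,513) and (192,518). The stop's front top edge runs (78,572) to (397,564).

```bash
python3 - <<'E'
from h import *
d=pickle.load(open('w2.pkl','rb'))
f=lambda u,v,z:onz(d,(190+u/2-.25,120+v/2-.25),z)
A,B,C,D=[f(*p,.033) for p in((178,274),(269,272),(276,513),(192,518))]
print(A,B,C,D);m0=(A+B)/2;m1=(C+D)/2;v=m1-m0
print('rack len',np.linalg.norm(v),'w',np.linalg.norm(A-B),np.linalg.norm(C-D),'yaw',np.arctan2(v[1],v[0]),'ends',m0,m1)
s,e=f(78,572,.036),f(397,564,.036);w=e-s;yaw=np.arctan2(-w[0],w[1]);print('stop',s,e,np.linalg.norm(w),yaw)
fr=f(64,283,.033),f(155,282,.033),f(297,275,.033),f(389,273,.033);print('others ends',*fr)
mb=[(172,552),(87,553),(300,547),(383,548)]
print('others far',*[f(*p,.033) for p in mb])
a,b=f(15,250,.008),f(440,238,.008);print('open edge',a,b,np.arctan2(-(b-a)[0],(b-a)[1]))
for th in (yaw,.05):
  ex=np.array([np.cos(th),np.sin(th)]);ey=np.array([-ex[1],ex[0]])
  print(th,'rack c y',((m0+m1)/2)[:2]@ey,m0[:2]@ex,m1[:2]@ex,'stop x',s[:2]@ex,e[:2]@ex,'open',a[:2]@ex,b[:2]@ex)
E
```

```text
[0.51144602 0.02568652 0.033     ] [0.5089637  0.06001406 0.033     ] [0.61297143 0.06829409 0.033     ] [0.61701    0.03383099 0.033     ]
rack len 0.10510716377530088 w 0.03441717207644927 0.0346989288473201 yaw 0.07821183087779439 ends [0.51020486 0.04285029 0.033     ] [0.61499071 0.05106254 0.033     ]
stop [ 0.64304404 -0.0126959   0.036     ] [0.63273337 0.119648   0.036     ] 0.13274493575810115 0.07775107888773819
others ends [ 0.5171576  -0.01740382  0.033     ] [0.5150653  0.01704986 0.033     ] [0.50963572 0.07065675 0.033     ] [0.5071344  0.10535804 0.033     ]
others far [0.63369633 0.02593158 0.033     ] [ 0.63590177 -0.00950537  0.033     ] [0.62868896 0.07916366 0.033     ] [0.62749322 0.11377102 0.033     ]
open edge [ 0.51281982 -0.04284311  0.008     ] [0.49929252 0.12906629 0.008     ] 0.07852673552044143
0.07775107888773819 rack c y 0.0031160297373959514 0.5119917851217908 0.6170989377403661 stop x 0.6401152195811844 0.6401152195811844 open 0.5079428031249785 0.5078090482862601
0.05 rack c y 0.018779562005608316 0.5117088594025833 0.6167741981672656 stop x 0.6416058728325119 0.6379225304615537 open 0.5100376679549253 0.505119161947826
```

```bash
python3 - <<'E'
from h import *
shift([.5397,.288,.12],.948)
E
```

```text
now 1.875 [0.4791 0.0564 0.1918] yaw_y 1.6222 shift [-0.0724  0.2281  0.072 ] spin 0.6742170978786066 q6 -1.612 F [-0.1  0.1  1.1] 0.085438200901315
```

>>> play_rows:
  motion: [-0.018, 0.057, 0, 0.17, 1, -0.036, 0.114, 0.02, 0.34, 1, -0.054, 0.171, 0.04, 0.51, 1, -0.072, 0.228, 0.07, 0.675, 1, -0.072, 0.228, 0.07, 0.675, 1]

```text
clock: 2.5
eef_pos: [0.5368, 0.2912, 0.1179]
ee_rot: [0.306, 0.952, -0.001, -0.002]
wrist_force: [-0.7, -1.2, -1.0]
width: 0.0855
finger_force: 0.0
```

```bash
python3 - <<'E'
from h import *
shift([.5397,.288,.045],.948)
E
```

```text
now 2.5 [0.5368 0.2912 0.1179] yaw_y 0.9498 shift [-0.0045 -0.0006  0.0728] spin 0.001841156280325329 q6 -0.538 F [-0.7 -1.2 -1. ] 0.08552182337456668
```

>>> play_rows:
  motion: [0, 0, 0, 0, 1, 0, 0, 0, 0, 1]

```text
clock: 2.75
eef_pos: [0.5398, 0.2862, 0.1228]
ee_rot: [0.307, 0.952, 0.0, 0.001]
wrist_force: [1.3, -0.4, -0.5]
width: 0.0854
finger_force: 0.0
```

```bash
python3 - <<'E'
from h import *
d=snap('wrist','w3')
shift([.5397,.288,.045],.948)
im=cv2.imread('pics/w3.png')
cv2.imwrite('pics/c4.png',cv2.resize(im[180:480,150:490],None,fx=2,fy=2))
E
```

```text
now 2.8 [0.54   0.2859 0.123 ] yaw_y 0.9462 shift [0.0016 0.0014 0.078 ] spin -0.001827894455254997 q6 -0.543 F [0.1 0.5 0.1] 0.08513730332380906
```

View pics/c4.png

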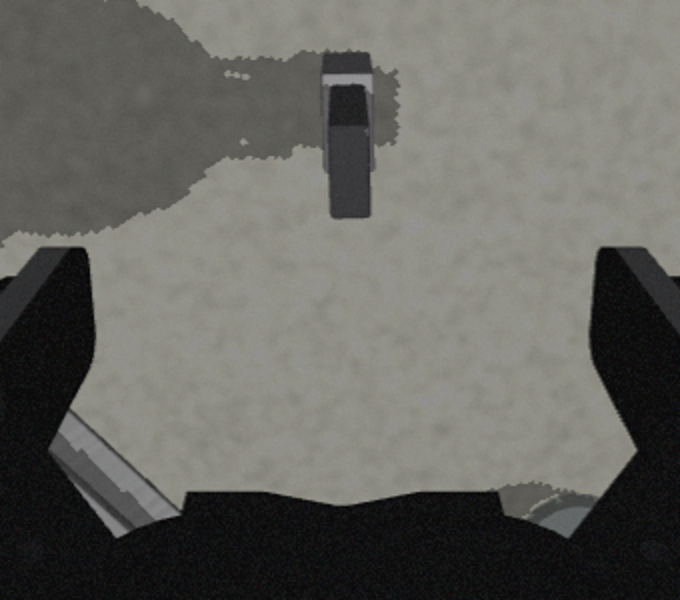

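The tab is centred between the open fingers and square to the tool. I'll go down and grip it.

>>> play_rows:
  motion: [0.0015, 0.0015, 0.04, 0, 1, 0.0015, 0.0015, 0.077, 0, 1, 0.0015, 0.0015, 0.077, 0, 1, 0.0015, 0.0015, 0.077, 0, 1, 0.0015, 0.0015, 0.077, 0, 0.3]
  newtons: 30

```text
clock: 3.42
eef_pos: [0.5409, 0.2889, 0.0473]
ee_rot: [0.308, 0.952, 0.001, 0.002]
wrist_force: [0.4, 0.5, -0.8]
width: 0.0697
finger_force: 0.0
```

>>> play_rows:
  motion: [0, 0, 0, 0, -1, 0, 0, 0, 0, -1, 0, 0, 0, 0, -1, 0, 0, 0, 0, -1, 0, 0, 0, 0, -1]

```text
clock: 4.05
eef_pos: [0.5392, 0.2885, 0.0447]
ee_rot: [0.307, 0.952, 0.0, 0.0]
wrist_force: [-0.9, -0.3, 2.3]
width: 0.0093
finger_force: 33.0
```

>>> play_rows:
  motion: [0, 0, -0.05, 0, -1, 0, 0, -0.1, 0, -1, 0, 0, -0.1, 0, -1]

```text
clock: 4.42
eef_pos: [0.5423, 0.2898, 0.1502]
ee_rot: [0.307, 0.952, 0.003, 0.004]
wrist_force: [0.2, 0.1, -1.0]
width: 0.0095
finger_force: 32.7
```

```bash
python3 - <<'E'
from h import *
shift([.6265,.0519,.145],.078)
E
```

```text
now 4.425 [0.5423 0.2898 0.1502] yaw_y 0.9461 shift [-0.2074 -0.1437  0.0051] spin 0.8680535425137721 q6 -0.539 F [ 0.2  0.1 -1. ] 0.009546485941781296
```

>>> play_rows:
  motion: [-0.04, -0.028, 0, 0.17, -1, -0.08, -0.056, 0, 0.35, -1, -0.12, -0.084, 0, 0.52, -1, -0.16, -0.112, 0, 0.7, -1, -0.207, -0.144, 0, 0.868, -1]

```text
clock: 5.05
eef_pos: [0.6222, 0.0494, 0.1428]
ee_rot: [0.681, 0.732, -0.001, -0.001]
wrist_force: [0.5, -0.4, 0.1]
width: 0.0096
finger_force: 32.6
```

>>> play_rows:
  motion: [0, 0, 0, 0, -1, 0, 0, 0, 0, -1, 0, 0, 0, 0, -1]

```text
clock: 5.42
eef_pos: [0.6221, 0.0519, 0.1438]
ee_rot: [0.678, 0.735, -0.0, -0.001]
wrist_force: [-0.4, -0.6, -0.7]
width: 0.0094
finger_force: 32.6
```

```bash
python3 - <<'E'
from h import *
shift([.6265,.0519,.145],.078)
E
```

```text
now 5.425 [0.6221 0.0519 0.1438] yaw_y 0.0803 shift [-0.0003  0.0044 -0.0012] spin 0.0023000853560937173 q6 -0.08 F [-0.4 -0.6 -0.7] 0.00940548582431894
```

>>> play_rows:
  motion: [0, 0.0044, 0.02, 0.002, -1, 0, 0.0044, 0.042, 0.002, -1, 0, 0.0044, 0.042, 0.002, -1, 0, 0.0044, 0.042, 0.002, -1]

```text
clock: 5.92
eef_pos: [0.6271, 0.0513, 0.1024]
ee_rot: [0.679, 0.734, -0.0, -0.0]
wrist_force: [0.1, 0.5, -0.8]
width: 0.0097
finger_force: 32.6
```

```bash
python3 - <<'E'
from h import *
d=snap('wrist','w4')
shift([.6265,.0519,.0527],.078)
im=cv2.imread('pics/w4.png')
cv2.imwrite('pics/c5.png',cv2.resize(im[130:430,120:520],None,fx=2,fy=2))
E
```

```text
now 5.975 [0.6276 0.0512 0.1032] yaw_y 0.0765 shift [ 0.0008 -0.0011  0.0505] spin -0.0014540707357553195 q6 -0.077 F [ 0.  -0.3 -0.6] 0.009512001480458079
```

View pics/c5.png

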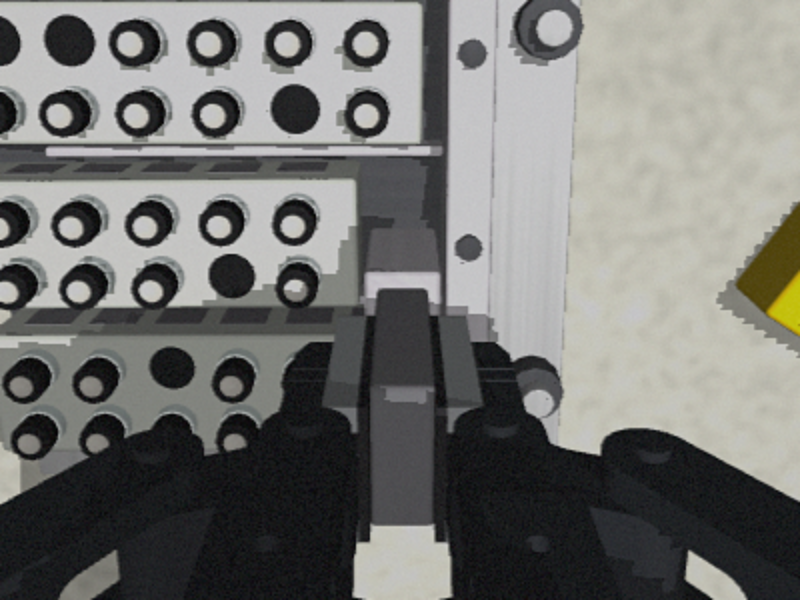

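The rack's end edge is at crop x≈357, the stop's front top edge at x≈447, and the spacer's bottom edge spans (370,230) to (437,230).

```bash
python3 - <<'E'
from h import *
d=pickle.load(open('w4.pkl','rb'))
f=lambda u,v,z:onz(d,(120+u/2-.25,130+v/2-.25),z)
th=.078;ex=np.array([np.cos(th),np.sin(th)]);ey=np.array([-ex[1],ex[0]])
g=lambda p:(p[:2]@ex,p[:2]@ey)
zb=.1032-.0447
for n,u,v,z in (('rack end',356,180,.033),('rack end2',358,303,.033),('rail-side far',300,180,.033),('near',300,306,.033),('stop',447,100,.036),('stop',446,240,.036),('spL',370,229,zb),('spR',437,229,zb),('topL',366,272,zb+.034),('topR',440,272,zb+.034)):
    print(n,np.round(g(f(u,v,z)),4))
print(g(d['s']['eef_pos']))
E
```

```text
rack end [0.6172 0.0208]
rack end2 [ 0.6171 -0.0133]
rail-side far [0.6026 0.0208]
near [ 0.6014 -0.0142]
stop [0.6403 0.0419]
stop [0.6405 0.0054]
spL [0.6217 0.0151]
spR [0.6372 0.0151]
topL [0.6222 0.0166]
topR [0.6364 0.0166]
(np.float64(0.6292070638711957), np.float64(0.0023152244112294145))
```

>>> play_rows:
  motion: [0.002, -0.0006, 0.015, 0, -1, 0.002, -0.0006, 0.03, 0, -1, 0.002, -0.0006, 0.042, 0, -1, 0.002, -0.0006, 0.048, 0, -1, 0.002, -0.0006, 0.048, 0, -1]

```text
clock: 6.6
eef_pos: [0.6263, 0.0528, 0.054]
ee_rot: [0.68, 0.733, -0.0, -0.0]
wrist_force: [-0.1, 0.3, -0.2]
width: 0.0096
finger_force: 32.6
```

>>> play_rows:
  motion: [0, 0, 0.001, 0, -1, 0, 0, 0.001, 0, -1, 0, 0, 0.001, 0, -1]

```text
clock: 6.98
eef_pos: [0.6265, 0.0528, 0.0537]
ee_rot: [0.68, 0.733, 0.0, 0.0]
wrist_force: [-0.3, 0.2, -1.3]
width: 0.0099
finger_force: 32.6
```

```bash
python3 - <<'E'
from h import *
shift([.6265,.0519,.0527],.078)
E
```

```text
now 6.975 [0.6265 0.0528 0.0537] yaw_y 0.076 shift [-0.0009 -0.0001  0.001 ] spin -0.0020449446669288385 q6 -0.073 F [-0.3  0.2 -1.3] 0.009909052340371453
```

>>> play_rows:
  motion: [0, 0, 0.0008, 0, -1, 0, 0, 0.0016, 0, -1, 0, 0, 0.0016, 0, -1]

```text
clock: 7.35
eef_pos: [0.6267, 0.0528, 0.0527]
ee_rot: [0.68, 0.733, 0.0, 0.0]
wrist_force: [-2.9, -0.4, 4.7]
width: 0.0095
finger_force: 33.5
```

There is floor contact at 4.7 N, so I'll release, then lift.

>>> play_rows:
  motion: [0, 0, 0, 0, -0.6, 0, 0, 0, 0, -0.3, 0, 0, 0, 0, -0.1, 0, 0, 0, 0, -0.1, 0, 0, 0, 0, -0.1]

```text
clock: 7.98
eef_pos: [0.6264, 0.0528, 0.0518]
ee_rot: [0.68, 0.733, -0.0, -0.0]
wrist_force: [1.0, -0.2, -0.4]
width: 0.0385
finger_force: 0.0
```

>>> play_rows:
  motion: [0, 0, -0.02, 0, -0.1, 0, 0, -0.05, 0, -0.1, 0, 0, -0.08, 0, -0.1, 0, 0, -0.08, 0, -0.1]

```text
clock: 8.48
eef_pos: [0.6293, 0.0529, 0.1373]
ee_rot: [0.68, 0.733, 0.003, 0.003]
wrist_force: [0.2, -0.8, 0.2]
width: 0.0383
finger_force: 0.0
```

```bash
python3 - <<'E'
from h import *
d=snap('wrist','w5')
shift([.6265,.0519,.0527],.078)
im=cv2.imread('pics/w5.png')
cv2.imwrite('pics/c6.png',cv2.resize(im[130:430,120:520],None,fx=2,fy=2))
E
```

```text
now 8.525 [0.628  0.0528 0.1348] yaw_y 0.076 shift [-0.0008 -0.0019  0.0821] spin -0.0019504375651639982 q6 -0.073 F [ 0.6 -0.3 -0.6] 0.038278882459970694
```

View pics/c6.png

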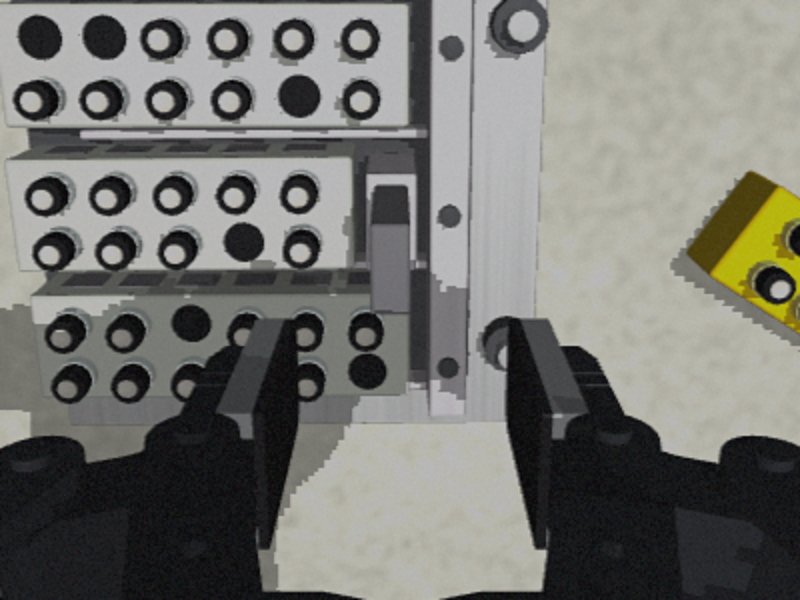

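The spacer stands free and square in the middle lane, with its tab at crop (390,245). I'll shut the fingers and go round to the open end.

>>> play_rows:
  motion: [0, -0.04, 0, 0.0, -0.5, 0, -0.08, 0, 0, -1, 0, -0.12, 0, 0, -1, 0, -0.16, 0, 0, -1, 0, -0.16, 0, 0, -1]
  newtons: 60

```text
clock: 9.15
eef_pos: [0.4635, 0.0407, 0.1302]
ee_rot: [0.68, 0.733, -0.001, -0.001]
wrist_force: [0.7, 1.2, 0.0]
width: -0.0001
finger_force: 0.0
```

>>> play_rows:
  motion: [0, 0, 0.04, 0, -1, 0, 0, 0.08, 0, -1, 0, 0, 0.105, 0, -1, 0, 0, 0.113, 0, -1, 0, 0, 0.113, 0, -1]

```text
clock: 9.78
eef_pos: [0.467, 0.0407, 0.0188]
ee_rot: [0.68, 0.733, -0.0, -0.0]
wrist_force: [1.2, -0.4, 0.4]
width: 0.0001
finger_force: 0.0
```

```bash
cat >> h.py <<'E'
def lane():
    s=bot.sense(); th=.078;ex=np.array([np.cos(th),np.sin(th)]);ey=np.array([-ex[1],ex[0]]);p=s['eef_pos'][:2]
    print('ex',p@ex,'ey',p@ey,'z',s['eef_pos'][2],'F along',s['wrist_force'][:2]@ex,s['wrist_force'][:2]@ey,s['wrist_force'][2],'t',s['clock'],s['width'])
E
python3 -c "
from h import *
lane(); shift([0,0,0],.078)"
```

```text
ex 0.4687290531401355 ey 0.004160770831368752 z 0.018780982634708714 F along 1.1475321890054802 -0.5304665339323246 0.43966686673305067 t 9.775 9.021181084197499e-05
now 9.775 [0.467  0.0407 0.0188] yaw_y 0.076 shift [-0.0051 -0.4687  0.0191] spin -0.0020255308133483307 q6 -0.099 F [ 1.2 -0.4  0.4] 9.021181084197499e-05
```

>>> play_rows:
  motion: [0, 0.006, 0, 0, -1, 0, 0.012, 0, 0, -1, 0, 0.018, 0, 0, -1, 0, 0.024, 0, 0, -1, 0, 0.026, 0, 0, -1]

```text
clock: 10.4
eef_pos: [0.4933, 0.0427, 0.019]
ee_rot: [0.68, 0.733, 0.0, 0.0]
wrist_force: [-0.0, -0.0, 0.4]
width: -0.0001
finger_force: 0.0
```

>>> play_rows:
  motion: [0, 0.001, 0, 0, -1, 0, 0.002, 0, 0, -1, 0, 0.003, 0, 0, -1, 0, 0.004, 0, 0, -1, 0, 0.005, 0, 0, -1]

```text
clock: 11.02
eef_pos: [0.4976, 0.043, 0.0189]
ee_rot: [0.68, 0.733, -0.0, -0.0]
wrist_force: [-0.8, -0.4, 1.0]
width: 0.0001
finger_force: 0.4
```

```bash
python3 -c "
from h import *
lane()"
```

```text
ex 0.49948888407873687 ey 0.004116928747006288 z 0.018862713782325253 F along -0.8496189048516223 -0.3781383233046403 1.005668143673988 t 11.025 0.00013704444837580037
```

>>> play_rows:
  motion: [0, 0.001, 0, 0, -1, 0, 0.002, 0, 0, -1, 0, 0.003, 0, 0, -1, 0, 0.004, 0, 0, -1, 0, 0.004, 0, 0, -1]

```text
clock: 11.65
eef_pos: [0.5018, 0.0433, 0.0189]
ee_rot: [0.68, 0.733, -0.0, -0.0]
wrist_force: [-0.3, 0.3, -0.5]
width: -0.0
finger_force: 0.3
```

>>> play_rows:
  motion: [0, 0.001, 0, 0, -1, 0, 0.002, 0, 0, -1, 0, 0.003, 0, 0, -1, 0, 0.003, 0, 0, -1]

```text
clock: 12.15
eef_pos: [0.5049, 0.0436, 0.0189]
ee_rot: [0.68, 0.733, 0.0, 0.0]
wrist_force: [0.3, -0.9, 0.1]
width: -0.0003
finger_force: 0.2
```

```bash
python3 -c "
from h import *
lane()"
```

```text
ex 0.5067782750821979 ey 0.004095417530302786 z 0.018923334485548678 F along 0.20603079527952115 -0.9302640198146388 0.05462674304674747 t 12.15 -0.0002975450782826905
```

>>> play_rows:
  motion: [0, 0.001, 0, 0, -1, 0, 0.002, 0, 0, -1, 0, 0.002, 0, 0, -1]

```text
clock: 12.52
eef_pos: [0.5053, 0.0436, 0.0185]
ee_rot: [0.68, 0.733, -0.001, -0.001]
wrist_force: [-8.5, -1.3, 4.3]
width: -0.0002
finger_force: 3.9
```

```bash
python3 - <<'E'
from h import *
lane()
d=snap('wrist','w6')
im=cv2.imread('pics/w6.png')
cv2.imwrite('pics/c7.png',cv2.resize(im[130:430,240:640],None,fx=2,fy=2))
E
```

```text
ex 0.5071870356427957 ey 0.004109676241416994 z 0.018459904720426405 F along -8.551505888224659 -0.6456675167269537 4.328585530532971 t 12.525 -0.0002410882263280016
```

View pics/c7.png

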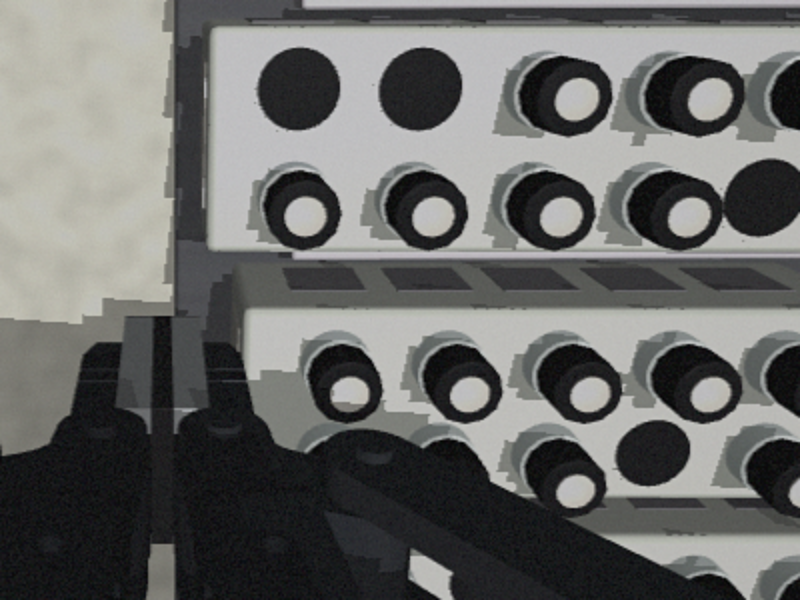

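The finger presses on the rack's end face with 8.5 N, and the fingers reached the predicted closed-up position. I'll hold and check that the push is steady and the spacer is still upright.

>>> play_rows:
  motion: [0, 0.0005, 0, 0, -1, 0, 0.0005, 0, 0, -1, 0, 0.0005, 0, 0, -1, 0, 0.0005, 0, 0, -1, 0, 0.0005, 0, 0, -1]

```text
clock: 13.2
eef_pos: [0.5054, 0.0436, 0.0183]
ee_rot: [0.68, 0.733, -0.001, -0.001]
wrist_force: [-9.0, -1.4, 6.1]
width: 0.0003
finger_force: 4.8
```

```bash
python3 - <<'E'
from h import *
lane()
d=snap('side','s2'); lane()
t=snap('top','t2')
c=np.zeros((600,800,3),np.uint8)
a=cv2.imread('pics/s2.png')[185:285,245:375];a=cv2.resize(a,(400,308),interpolation=cv2.INTER_CUBIC)
b=cv2.imread('pics/t2.png')[220:320,240:350];b=cv2.resize(b,(400,364),interpolation=cv2.INTER_CUBIC)
c[:308,:400]=a;c[:364,400:]=b;cv2.imwrite('pics/c8.png',c[:370])
E
```

```text
ex 0.5072521520564583 ey 0.004120528996424786 z 0.01833164509158734 F along -9.106914233210913 -0.7148757568139557 6.058863861617882 t 13.2 0.00025046912824221027
ex 0.5072217375970819 ey 0.00414584108015983 z 0.01830228844914452 F along -9.2964557176606 -0.30946806755846756 5.5122669541147635 t 13.25 -2.1733169195298166e-05
```

View pics/c8.png

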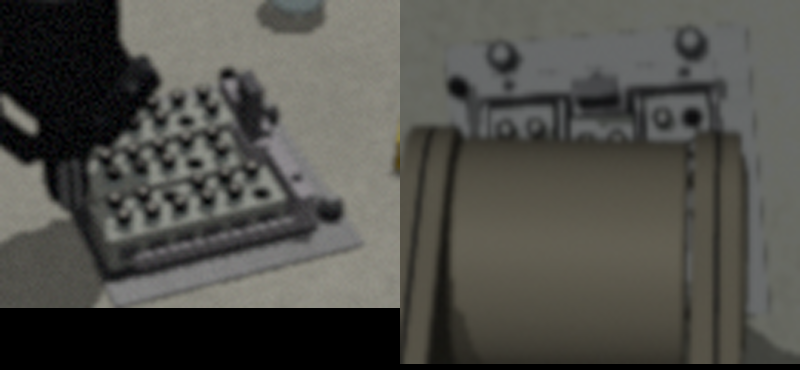

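The spacer stands upright against the stop at (248,105) in the left panel, and the push is steady at about 9 N. I'm handing in.

```bash
python3 -c "
from h import *
print(bot.close_job()); lane()"
```

```text
the job is handed in; nothing more can be done
None
the job is handed in; nothing more can be done
```

I stood the spacer upright in the short rack's lane (the middle one) and let go. I then pushed the rack in until rack, spacer and stop were tight, and handed in with the arm still pressing on the rack at about 9 N; no verdict came back.

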